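# Clamp a furniture leg in the rack jig

### The arm

A 6-joint arm with a two-finger parallel gripper is mounted at the origin on the work surface; the furniture and walls round the work are solid. World frame = base frame: x ahead of the robot, y to its left, z up, the work surface at z = 0. Lengths are in mm, angles in degrees, forces in N, time in s.
With the tool pointing down it reaches from about 300 to 850 mm from the base axis. Payload 4.2 kg.
Tool frame: the origin (TCP) lies between the finger pads; the fingertips stand 14 mm ahead of it and the grasp point (between the pads) lies 5 mm behind it; z points along the fingers, y is the line along which they close (so a half turn about z gives the same grasp; the last joint's range is limited). The gripper opens to 91 mm and grips with 3 to 60 N. Pads are 32 mm wide; open, the fingers measure 118 mm over their backs; the gripper's body (76 mm by 178 mm) begins 60 mm behind the grasp point.
Start: joints at [-72.938, 18.312, 89.639, -0, 72.044, -1.146], TCP at [179.678, -546.221, 227.976] pointing down, gripper open.
Joint ranges: [-177.97, 177.97], [-48.28, 115.42], [12.27, 149.76], [-77.06, 257.06], [2.81, 150.46], [-146.56, 146.56]. Speed limits (degrees/s): [147.25, 147.25, 180, 180, 180, 180].

### API

Orientations are given as [roll, pitch, yaw] about the fixed x, y, z axes, in that order (R = Rz(yaw) Ry(pitch) Rx(roll)).
In Python, from workcell import * gives the robot as it stands. The module is installed in compiled form; this text tells all that it offers.
- The arm moves only by the tool send_rows, never from a script. Its argument "deltas" is a list of rows, each a list of 2 entries, a list of its own where there are three numbers: the shift along the tool's x, y, z normalised to -1 to 1, where 1 is 0.5 m, then the turn, a rotation vector about the tool's x, y, z normalised to -1 to 1, where 1 is 0.5 rad. A call has 1 to 10 rows; each row shifts and turns the commanded pose from where the row before left it, along the tool's axes as they then stand; what a row does not reach is not made up. A row lasts 1/10 s, in which the tool goes at most 50 mm and 8.59 degrees, less where a joint would pass 70% of its speed; a pose out of reach is approached as far as the arm can. A call with a number of a shift or a turn outside -1 to 1 is refused whole. A call with a gripper value outside its range is refused whole. "grip" is the closure, from 0 (fully open) to 1 (shut), set as the call begins (left out, the last holds). The fingers move at their own pace and stop on an object; "grip_force" is the grip in N (left out, the last holds). Time passes only in rows, so rows that do not move let the fingers close. It gives the time, the measured TCP pose, the force, the opening and the grip force at its end, in the units of the state.
- state(): the state, without advancing time (a new reading comes with each control period).
- grab_frame(name): name is "side" or "top" or "wrist"; returns the picture (480x640x3 uint8, red, green, blue); there is no depth.
- calibration(name): a dict with "mtx" (3x3 intrinsics, pixels), "R" (3x3) and "t" (3): a world point X has camera coordinates R X + t. Camera axes: x right, y down, z forward; pixel columns grow to the right and rows downward; lengths in mm; the calibration is good to about 2 mm. The wrist camera is an equidistant fisheye: a pixel r from the principal point sees the ray r / f radians off the axis. A picture is of the moment at which its call begins: read the wrist's pose just before it. calibration takes no time and is no camera call; for the wrist camera it gives the pose at the moment of the call.
- job_done(): hands the job in; it is judged then, once.
Trained networks look in the newest picture that a camera, given by its name, has taken for a name from the list of things; names that differ only in an ending like _2 or _b are one class to them, and where a whole thing is asked for, a point or a joint stands for the part that bears it (a point fixed in the world has none). Each returns a list of dicts, best first, with "p" (0 to 1); they miss things now and then, are a little off and sometimes report something else, mostly with a low value. They report only what shows in the picture. A call takes as long as a camera call.
- trace(camera, label): "pixels" (480x640 bool, what is visible of it) and "bbox" ([left, top, width, height] in pixels, round what is visible of it).
The state is a dict: "time_s": time; "qpos": joint angles; "qvel": joint speeds; "effort": joint torques, N m; "ee_pos": TCP position; "ee_rot": TCP orientation; "force": force on the tool from outside, world axes, zero at the start; "torque": the same for the moment, N m; "gripper_width": finger opening in mm; "gripper_force": force on a finger pad.
Only numpy, scipy, OpenCV 4.12 (cv2) and the standard library are available. Lean on these libraries where they do the work, as an engineer would, in place of code of your own. Each camera call takes 0.05 s, during which the arm holds its last target. There are 200 camera calls.

### The job

Lay the upright round wooden leg on its side across the two saddles of the clamping jig, resting against the fence, and let go of it. Then turn the T-shaped knob clockwise until the jaw just touches the leg, and from there tighten a further quarter turn. Leave the leg lying clamped like that, and leave the other things on the bench where they are.

Things in the scene. Friction and masses are not known exactly. Their poses are not given: they have to be found in the camera images.
- leg: turned round wooden furniture leg, 38 mm diameter, 170 mm long, 130 to 210 g, with a thin brass ring at its foot; stands upright on the bench at the start. Origin at the centre of the foot end; its z axis runs along the leg to the other end.
- leg_mid (a point): the middle of the leg, on its axis, 85 mm from either end; axes as the leg
- jig: clamping jig screwed to the bench: plywood base 12 mm thick, x from -90 to +90, y from -187 to +58 mm in its frame. Origin on the bench surface below the middle of the cradle, z up. A laid leg lies along the jig's x axis. Jaw and fence hold it only from x = -55 to -15 mm; from x = -5 to +45 mm there is open room for fingers on both sides of the leg and 20 mm below it.
- cradle (a point): where the leg's middle belongs when laid (either way round): 53 mm above the bench over the jig's origin; axes as the jig. The leg then touches both saddles and the fence. The jaw, a steel pad 40 mm long in x, top 71 mm above the bench, faces it from the -y side and moves towards +y. Its starting gap to the laid leg is 4 to 20 mm, differs every time and is not measured.
- saddle_a (a point): middle of the top of one wooden saddle (12 mm thick in x, 66 mm long in y), at x = +60 mm in the jig's frame, 34 mm above the bench. Both saddle tops slope 6 degrees down towards +y, so that a laid leg rolls gently against the fence.
- saddle_b (a point): the same of the other saddle, at x = -68 mm in the jig's frame
- fence: fixed upright steel plate of the jig, 40 mm long in x (-55 to -15 mm), 12 mm thick, top 72 mm above the bench, its face at y = +19 mm in the jig's frame. Its origin and axes are the jig's.
- knob: black T-shaped knob on the jig's gear housing (top 58 mm above the bench), axis vertical, at x = -35, y = -130 mm in the jig's frame. Origin on the axis 58 mm above the bench; the bar runs along the knob's own y axis. The knob keeps its height while it turns. Clockwise seen from above closes the jaw, 10 mm per rad; 4.6 rad in all.
- knob_grip (a point): middle of the bar: 70 mm long, 13 mm thick, 28 mm high, 75 to 103 mm above the bench. Turning takes 0.3 Nm of friction, which holds it where left. At the touch the torque rises by 0.12 Nm within 0.1 rad (preloaded spring behind the pad: 12 N), then by 0.07 Nm per rad, to 23 N of clamping a quarter turn later. Held still after a small step, it gives about 0 Nm before the touch, 0.12 or more after.
- tape: roll of masking tape on the bench, not to be moved
- offcut: flat pine offcut on the bench, not to be moved
- driver: screwdriver on the bench, not to be moved

How it is judged:
By the outcome, as a careful person would: the job done as asked, in the order asked, and still so for the second after the job is handed in, with the robot touching nothing.
It also fails if it takes over 72 s, if anything falls off the work surface, if the arm or the gripper's body presses on something with over 40 N, if the wrist force passes 120 N, or if a joint passes its speed limit or range.

## Working session

There is one attempt and no reset: what is moved stays moved. The work goes in short steps, Python scripts to look and compute and a tool call to move; the robot and the scene stay as the last step left them, time stands still between calls to the robot, and variables do not carry over. Pictures are saved under pics/ and viewed, at most 10 in all, crops included, and the job is handed in when it is done.

Besides the shell and the picture viewer there is one more tool, called after "Call:" by a JSON object that holds its "op" and its "data". send_rows: Moves the arm, as the interface text tells. Scaled input: -1 to 1 covers 0.5 m each way for a shift and 0.5 rad each way for a turn. Its arguments: {"type":"object","properties":{"deltas":{"type":"array","items":{"type":"array"}},"grip":{"type":"number"},"grip_force":{"type":"number"}},"required":["deltas"]}

```bash
mkdir -p pics
cat > h.py <<'E'
from workcell import *
import numpy as np, cv2
from scipy.spatial.transform import Rotation as Rt
def proj(c,X):
    X=np.atleast_2d(X)@np.array(c["R"]).T+np.array(c["t"]); u=X@np.array(c["mtx"]).T
    return u[:,:2]/u[:,2:]
def onplane(c,px,z):
    K=np.array(c["mtx"]);R=np.array(c["R"]);t=np.array(c["t"])
    o=-R.T@t; d=(R.T@np.linalg.inv(K)@np.c_[np.atleast_2d(px),np.ones(len(np.atleast_2d(px)))].T).T
    return o+d*((z-o[2])/d[:,2])[:,None]
E
python3 - <<'E'
from h import *
ims=[]
for n in("top","side"):
    im=grab_frame(n); ims.append(im); cv2.imwrite(f"pics/{n}0.png",im[:,:,::-1])
    for l in("leg","jig","knob","fence","tape","offcut","driver"):
        for d in trace(n,l)[:2]:
            ys,xs=np.nonzero(d["pixels"]); print(n,l,round(d["p"],2),d["bbox"],xs.mean().round(1),ys.mean().round(1))
    c=calibration(n);print(np.round(c["mtx"],1).tolist(),np.round(c["R"],3).tolist(),np.round(c["t"],0))
print(state())
E
```

```text
top leg 0.72 [427.9, 195.8, 37.2, 25.5] 446.4 208.7
top jig 0.8 [282.8, 174.5, 83.0, 101.2] 323.7 223.1
top knob 0.53 [307.6, 232.6, 6.9, 32.9] 310.7 249.9
top knob 0.19 [287.4, 172.3, 73.9, 103.7] 323.7 223.0
top fence 0.48 [299.0, 170.5, 17.2, 17.5] 306.9 183.4
top tape 0.97 [146.5, 274.1, 44.5, 39.8] 169.0 295.2
top offcut 0.96 [421.8, 271.3, 53.1, 42.7] 446.2 290.4
top driver 0.61 [475.0, 162.7, 14.8, 95.4] 483.0 223.2
[[452.8, 0.0, 321.6], [0.0, 452.8, 231.8], [0.0, 0.0, 1.0]] [[0.002, -1.0, 0.017], [-0.997, -0.003, -0.081], [0.081, -0.017, -0.997]] [ -11.  481. 1070.]
side leg 0.83 [286.3, 171.5, 15.6, 48.7] 293.0 195.2
side jig 0.56 [267.4, 221.3, 80.6, 42.9] 307.9 247.4
side knob 0.58 [314.2, 221.7, 24.2, 18.3] 326.6 228.6
side tape 0.95 [360.7, 289.8, 40.9, 30.6] 380.9 306.0
side offcut 0.81 [332.9, 206.3, 29.1, 14.4] 347.6 212.8
side driver 0.5 [281.4, 199.1, 41.0, 9.4] 310.8 203.5
[[584.3, 0.0, 317.8], [0.0, 584.3, 225.9], [0.0, 0.0, 1.0]] [[-0.998, 0.056, -0.008], [0.029, 0.371, -0.928], [-0.049, -0.927, -0.372]] [ 462.   72. 1759.]
{'time_s': 0.8, 'qpos': array([-7.29382957e+01,  1.83120812e+01,  8.96374959e+01, -8.76005201e-05,
        7.20442916e+01, -1.14515396e+00]), 'qvel': array([-0.12392434, -0.01352314,  0.0477671 ,  0.01103739, -0.03565241,
        0.00145344]), 'effort': array([ 5.24347633e-04, -4.12305093e+01, -2.32219630e+01,  7.27860304e-02,
        3.76220501e-02,  1.81655514e-05]), 'ee_pos': array([ 179.67322539, -546.23510069,  227.98431851]), 'ee_rot': array([1.79993872e+02, 2.05857245e-04, 1.82068853e+01]), 'force': array([-0.52778659,  0.48339353, -0.27911718]), 'torque': array([ 0.01342191, -0.01805276,  0.07651033]), 'gripper_force': 0.0, 'gripper_width': 91.3716187016628}
```

View pics/top0.png

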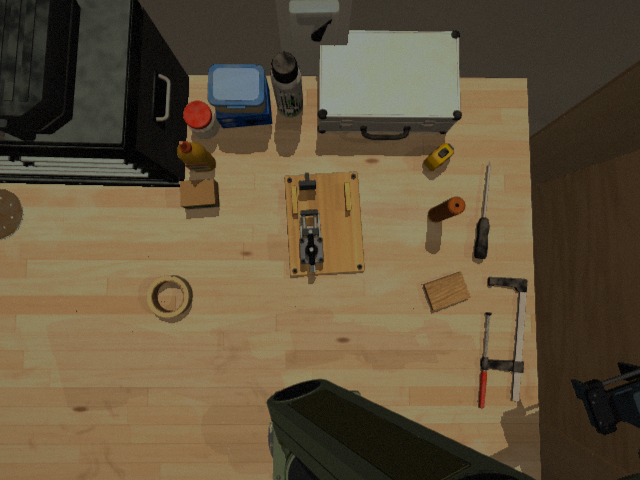

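View pics/side0.png

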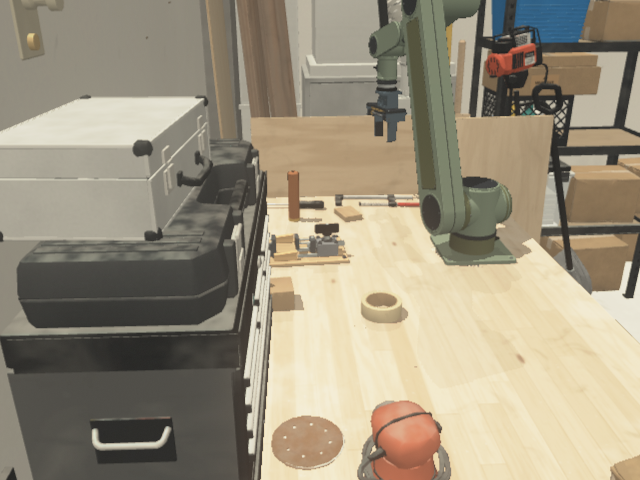

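The top picture shows the leg's top at (455,205), the jig base from about (285,172) to (365,276), and the knob at (311,250). The fence is at (307,184), so the jig's +y is world +x. The side picture shows the upright leg at (293,195) and a panel at the far end of the bench.

```bash
cat >> h.py <<'E'
from scipy.optimize import least_squares
def jigpts(pose,P):
    x,y,a=pose; c,s=np.cos(a),np.sin(a); P=np.array(P,float)
    return np.c_[x+c*P[:,0]-s*P[:,1],y+s*P[:,0]+c*P[:,1],P[:,2]]
def tojig(pose,X):
    x,y,a=pose; c,s=np.cos(a),np.sin(a); X=np.atleast_2d(X); d=X[:,:2]-[x,y]
    return np.c_[d[:,0]*c+d[:,1]*s,-d[:,0]*s+d[:,1]*c]
E
python3 - <<'E'
from h import *
im=grab_frame("top");c=calibration("top")
print("legtop",onplane(c,[[455,205]],170),"knob",onplane(c,[[311,249]],103))
print("corners",onplane(c,[[285.5,177],[358.5,172],[364,271],[290,276]],12).round(0).tolist())
m=trace("top","jig")[0]["pixels"].astype(np.uint8)
r=cv2.minAreaRect(cv2.findNonZero(m));print(r,onplane(c,cv2.boxPoints(r),12).round(0).tolist())
# leg: fit cylinder to silhouettes in both
obs=[]
for n in("top","side"):
    if n=="side": grab_frame(n)
    cc=calibration(n);mm=trace(n,"leg")[0]["pixels"];ys,xs=np.nonzero(mm)
    obs.append((cc,[xs.min()-.5,xs.max()+.5,ys.min()-.5,ys.max()+.5]))
th=np.linspace(0,6.283,40)
def res(p):
    P=np.r_[np.c_[p[0]+19*np.cos(th),p[1]+19*np.sin(th),0*th],np.c_[p[0]+19*np.cos(th),p[1]+19*np.sin(th),0*th+170]]
    o=[]
    for cc,b in obs:
        u=proj(cc,P); o+=[u[:,0].min()-b[0],u[:,0].max()-b[1],u[:,1].min()-b[2],u[:,1].max()-b[3]]
    return o
s=least_squares(res,[550,-290]);print("leg",s.x,np.round(s.fun,1))
big=cv2.resize(im[150:330,260:500],None,fx=3.3,fy=3.3,interpolation=cv2.INTER_CUBIC);cv2.imwrite("pics/crop.png",np.clip(big[:,:,::-1]*1.5,0,255))
E
```

```text
legtop [[ 525.43855129 -286.44715306  170.        ]] knob [[435.41250507  15.11736448 103.        ]]
corners [[615.0, 79.0, 12.0], [629.0, -100.0, 12.0], [387.0, -112.0, 12.0], [374.0, 66.0, 12.0]]
((323.7669372558594, 222.51487731933594), (101.09214782714844, 74.29561614990234), 86.34777069091797) [[622.0, 84.0, 12.0], [634.0, -98.0, 12.0], [388.0, -112.0, 12.0], [376.0, 66.0, 12.0]]
leg [ 526.58905666 -289.05720581] [-0.5  0.8 -1.   0.3  0.9  0.3  1.1  0.6][ WARN:0@5.959] global loadsave.cpp:1063 imwrite_ Unsupported depth image for selected encoder is fallbacked to CV_8U.
```

View pics/crop.png

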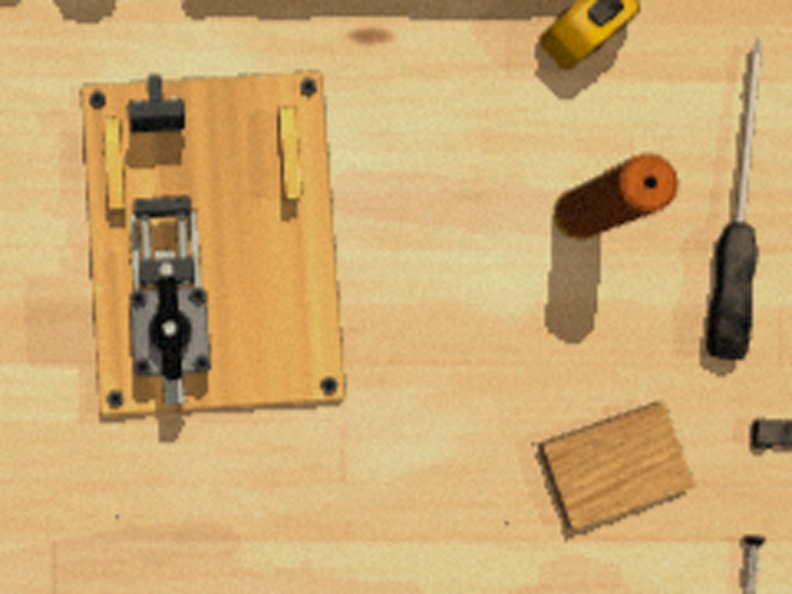

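The crop shows the jig corners at about TL (82,86), TR (321,71), BR (343,401) and BL (101,418). The knob bar runs nearly along jig y and the leg stands free. I'll add a planner and move to a hover between the jig and the leg.

```bash
cat >> h.py <<'E'
def toolR(yaw,tilt=0):  # tool down with yaw, then turned about tool y by tilt (deg)
    return (Rt.from_euler("xyz",[180,0,yaw],degrees=True)*Rt.from_rotvec([0,np.radians(tilt),0]))
def plan(p,R,mode="t"):
    """print normalised total shift (tool axes now) and total turn after it; rows needed"""
    s=state(); Rc=Rt.from_euler("xyz",s["ee_rot"],degrees=True)
    sh=Rc.inv().apply(np.array(p)-s["ee_pos"]); tv=(Rc.inv()*R).as_rotvec()
    n=max(1,int(np.ceil(np.linalg.norm(sh)/48))); m=max(1,int(np.ceil(np.linalg.norm(tv)/.145)))
    print("shift",np.round(sh/500,4),"/",n,"=",np.round(sh/500/n,4)," turn",np.round(tv/.5,4),"/",m,"=",np.round(tv/.5/m,4))
E
python3 - <<'E'
from h import *
c=calibration("top")
q=[[284.8,176.1],[357.3,171.5],[363.9,271.5],[290.6,276.7]]
P=[[-90,58,12],[90,58,12],[90,-187,12],[-90,-187,12]]
s=least_squares(lambda p:(proj(c,jigpts(p,P))-q).ravel(),[564,-13,-1.517]);print(s.x,np.degrees(s.x[2]),s.fun.round(1))
plan([480,-130,400],toolR(93))
E
```

```text
[565.68064647 -11.80906036  -1.50519188] -86.24114219669066 [-0.6 -0.1  0.3  0.1  0.8  0.2 -0.5 -0.2]
shift [ 0.8307 -0.6031 -0.3442] / 12 = [ 0.0692 -0.0503 -0.0287]  turn [ 1.0000e-04  1.0000e-04 -2.6107e+00] / 10 = [ 0.      0.     -0.2611]
```

Call:
{"op": "send_rows", "data": {"deltas": [[[0.07,-0.05,-0.03],[0,0,0]],[[0.07,-0.05,-0.03],[0,0,0]],[[0.07,-0.05,-0.03],[0,0,0]],[[0.07,-0.05,-0.03],[0,0,0]],[[0.07,-0.05,-0.03],[0,0,0]],[[0.07,-0.05,-0.03],[0,0,0]],[[0.07,-0.05,-0.03],[0,0,0]],[[0.07,-0.05,-0.03],[0,0,0]],[[0.07,-0.05,-0.03],[0,0,0]],[[0.07,-0.05,-0.03],[0,0,0]]]}}

```text
time_s: 2.05
ee_pos: [434.7, -197.7, 378.8]
ee_rot: [180.0, -0.0, 18.2]
force: [0.7, -0.4, 0.3]
gripper_width: 91.3
gripper_force: 0.0
```

Call:
{"op": "send_rows", "data": {"deltas": [[[0.065,-0.05,-0.02],[0,0,0]],[[0.065,-0.05,-0.02],[0,0,0]],[[0,0,0],[0,0,-0.29]],[[0,0,0],[0,0,-0.29]],[[0,0,0],[0,0,-0.29]],[[0,0,0],[0,0,-0.29]],[[0,0,0],[0,0,-0.29]],[[0,0,0],[0,0,-0.29]],[[0,0,0],[0,0,-0.29]],[[0,0,0],[0,0,-0.29]]]}}

```text
time_s: 3.05
ee_pos: [480.1, -131.5, 398.0]
ee_rot: [180.0, 0.0, 85.0]
force: [0.1, 0.1, 0.2]
gripper_width: 91.2
gripper_force: 0.0
```

Call:
{"op": "send_rows", "data": {"deltas": [[[0,0,0],[0,0,-0.29]],[[0,0,0],[0,0,0]],[[0,0,0],[0,0,0]]]}}

```text
time_s: 3.35
ee_pos: [480.1, -131.5, 398.0]
ee_rot: [180.0, 0.0, 92.8]
force: [-0.4, 0.2, -0.4]
gripper_width: 91.3
gripper_force: 0.0
```

Run:
```python
from h import *
s=state();print({k:np.round(s[k],1) for k in("time_s","qpos","ee_pos","ee_rot")})
im=grab_frame("wrist");c=calibration("wrist");cv2.imwrite("pics/w1.png",im[:,:,::-1])
print({k:np.round(v,3).tolist() for k,v in c.items() if k in("mtx","R","t")}); np.savez("w1",**{k:np.array(c[k]) for k in("mtx","R","t")})
for l in("leg","jig","knob"):
    for d in trace("wrist",l)[:1]: print(l,d["p"],d["bbox"])
```

```text
{'time_s': np.float64(3.4), 'qpos': array([-16.6,   7.8,  79.7,  -0. ,  92.5, -19.4]), 'ee_pos': array([ 480.1, -131.5,  398. ]), 'ee_rot': array([180. ,   0. ,  92.8])}
{'mtx': [[371.648, 0.0, 323.661], [0.0, 371.648, 233.431], [0.0, 0.0, 1.0]], 'R': [[0.999, 0.049, 0.0], [0.047, -0.957, 0.287], [0.014, -0.287, -0.958]], 't': [-473.379, -228.953, 510.651]}
leg 0.87 [332.9, 270.3, 34.6, 58.3]
jig 0.63 [257.6, 43.1, 174.2, 122.1]
knob 0.61 [263.3, 62.7, 58.3, 22.3]
```

View pics/w1.png

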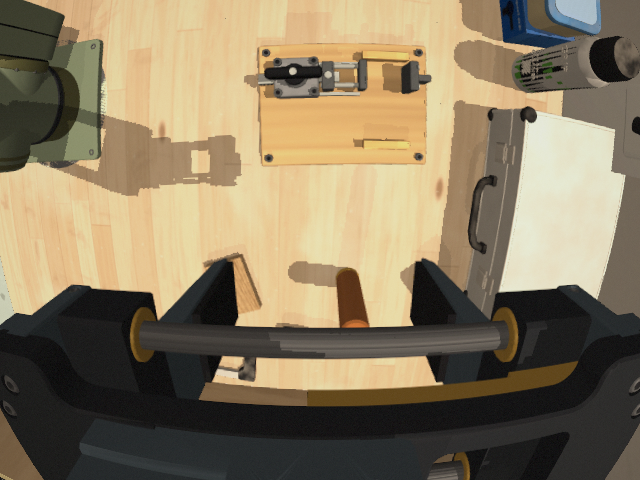

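The wrist view shows the jig corners at about (259,45), (424,45), (427,163) and (261,165), the knob at (292,72), and the leg near (347,300). I'll do a small tilt to find the wrist's q4 sign.

Call:
{"op": "send_rows", "data": {"deltas": [[[0,0,0],[0,-0.29,0]],[[0,0,0],[0,-0.29,0]]]}}

```text
time_s: 3.75
ee_pos: [480.5, -133.0, 398.7]
ee_rot: [179.8, 16.9, 92.7]
force: [-0.0, -0.2, 0.4]
gripper_width: 91.3
gripper_force: 0.0
```

```bash
cat >> h.py <<'E'
def wproj(c,X):
    X=np.atleast_2d(X)@np.array(c["R"]).T+np.array(c["t"]); K=np.array(c["mtx"])
    r=np.hypot(X[:,0],X[:,1]); th=np.arctan2(r,X[:,2]); 
    return K[[0,1],2]+K[0,0]*(th/r)[:,None]*X[:,:2]
E
python3 - <<'E'
from h import *
s=state();print({k:np.round(s[k],1) for k in("time_s","qpos","ee_pos","ee_rot")})
w=np.load("w1.npz");c=calibration("top")
im=cv2.imread("pics/w1.png");g=cv2.cvtColor(im,cv2.COLOR_BGR2GRAY)
P=np.array([[-90,58,12],[90,58,12],[90,-187,12],[-90,-187,12]],float)
qt=np.array([[284.8,176.1],[357.3,171.5],[363.9,271.5],[290.6,276.7]])
qw=np.array([[424,45],[427,163],[261,165],[259,45]],float)
s1=least_squares(lambda p:(wproj(w,jigpts(p,P))-qw).ravel(),[565,-12,-1.5]);print("wrist",s1.x,np.degrees(s1.x[2]),s1.fun.round(1))
s2=least_squares(lambda p:np.r_[(wproj(w,jigpts(p,P))-qw).ravel(),(proj(c,jigpts(p,P))-qt).ravel()],[565,-12,-1.5]);print("both",s2.x,np.degrees(s2.x[2]))
print("knob wrist",wproj(w,jigpts(s2.x,[[-35,-130,103],[-35,-100,103],[-35,-160,103]])).round(1).tolist(),"top",proj(c,jigpts(s2.x,[[-35,-130,103]])))
print("leg foot/top in wrist",wproj(w,[[526.6,-289,0],[526.6,-289,170]]).round(0).tolist())
E
```

```text
{'time_s': np.float64(3.8), 'qpos': array([ -6.1,   5.8,  83.9, -16.7,  87.6,  -8.6]), 'ee_pos': array([ 480.5, -133. ,  398.7]), 'ee_rot': array([179.8,  16.9,  92.7])}
wrist [568.02515765  -8.98191137  -1.50160496] -86.03562679179782 [ 1.6 -0.5 -0.9  0.2  0.5  0.3 -1.2 -0.1]
both [567.36010971  -9.79615373  -1.50271076] -86.09898466019067
knob wrist [[292.0, 70.4], [317.1, 69.6], [267.1, 71.7]] top [[310.47526354 249.05844917]]
leg foot/top in wrist [[347.0, 278.0], [355.0, 333.0]]
```

```bash
cat >> h.py <<'E'
def fk(q,g):
    q=np.radians(q);h,a1,L2,a3,L3,d6=g
    R1=Rt.from_euler("z",q[0]);R2=R1*Rt.from_euler("y",q[1]);R3=R2*Rt.from_euler("y",q[2])
    R6=R3*Rt.from_euler("ZYZ",[q[3],q[4],q[5]+np.pi/2])
    return R1.apply([a1,0,h])+R2.apply([0,0,L2])+R3.apply([a3,0,L3])+R6.apply([0,0,d6]),R6
D=[([-72.938,18.312,89.6375,0,72.0443,-1.145],[179.673,-546.235,227.984]),([-16.6,7.8,79.7,0,92.5,-19.4],[480.1,-131.5,398]),([-6.1,5.8,83.9,-16.7,87.6,-8.6],[480.5,-133,398.7])]
def fitg():
    return least_squares(lambda g:np.r_[np.ravel([(fk(q,g)[0]-p) for q,p in D]),1e-3*(g-[300,0,430,0,430,220])],[300,0,430,0,430,220]).x
LO=np.array([-177.97,-48.28,12.27,-77.06,2.81,-146.56]);HI=np.array([177.97,115.42,149.76,257.06,150.46,146.56])
def ik(p,R,g,q0):
    f=lambda q:np.r_[(fk(q,g)[0]-p),200*(fk(q,g)[1].inv()*R).as_rotvec()]
    s=least_squares(f,np.clip(q0,LO+.1,HI-.1),bounds=(LO,HI)); return s.x,np.abs(s.fun).max()
E
python3 - <<'E'
from h import *
g=fitg();print(g.round(1),[np.round(fk(q,g)[0]-p,1).tolist() for q,p in D], (fk(D[2][0],g)[1]).as_euler("xyz",degrees=True))
for yaw in(60,80,93.9,110,130):
  for T in(50,60,70,80,90):
    R=toolR(yaw,-T);d=R.apply([0,0,1]);p=np.array([526.6,-289,108])+5*d
    q,e=ik(p,R,g,[-10,20,95,-60,90,0]);q2,e2=ik(p-100*d,R,g,[-10,20,95,-60,90,0])
    print(yaw,T,d.round(2),q.round(0).tolist(),round(e,1),"| pre",q2.round(0).tolist(),round(e2,1))
E
```

```text
[117.6   0.8 558.8   7.  421.2 283.5] [[-11.0, -3.4, 0.1], [-3.1, -10.7, 1.1], [-0.1, -0.2, -1.2]] [179.88858189  16.91218224  92.79173201]
60 50 [-0.38 -0.66 -0.64] [-9.0, 36.0, 95.0, -47.0, 77.0, 44.0] 0.0 | pre [-3.0, 35.0, 87.0, -43.0, 88.0, 40.0] 0.0
60 60 [-0.43 -0.75 -0.5 ] [-7.0, 40.0, 95.0, -53.0, 84.0, 49.0] 0.0 | pre [-0.0, 39.0, 87.0, -49.0, 93.0, 45.0] 0.0
60 70 [-0.47 -0.81 -0.34] [-5.0, 44.0, 95.0, -59.0, 90.0, 53.0] 0.0 | pre [2.0, 44.0, 87.0, -54.0, 99.0, 49.0] 0.0
60 80 [-0.49 -0.85 -0.17] [-4.0, 48.0, 95.0, -64.0, 97.0, 56.0] 0.0 | pre [3.0, 49.0, 86.0, -59.0, 104.0, 53.0] 0.0
60 90 [-0.5  -0.87 -0.  ] [-4.0, 52.0, 95.0, -68.0, 104.0, 59.0] 0.0 | pre [3.0, 55.0, 86.0, -63.0, 110.0, 56.0] 0.0
80 50 [-0.13 -0.75 -0.64] [-8.0, 31.0, 106.0, -59.0, 63.0, 40.0] 0.0 | pre [-0.0, 27.0, 102.0, -52.0, 73.0, 36.0] 0.0
80 60 [-0.15 -0.85 -0.5 ] [-5.0, 34.0, 107.0, -67.0, 70.0, 49.0] 0.0 | pre [3.0, 31.0, 103.0, -59.0, 78.0, 45.0] 0.0
80 70 [-0.16 -0.93 -0.34] [-3.0, 38.0, 108.0, -73.0, 77.0, 56.0] 0.0 | pre [6.0, 36.0, 105.0, -65.0, 84.0, 52.0] 0.0
80 80 [-0.17 -0.97 -0.17] [-
[... 1317 characters left out ...]
.0, 39.0, 111.0, -77.0, 80.0, 56.0] 85.6 | pre [13.0, 41.0, 120.0, -77.0, 88.0, 70.0] 64.8
130 50 [ 0.49 -0.59 -0.64] [-19.0, 18.0, 121.0, -77.0, 23.0, 11.0] 30.7 | pre [-12.0, 7.0, 128.0, -77.0, 28.0, 15.0] 14.1
130 60 [ 0.56 -0.66 -0.5 ] [-17.0, 18.0, 120.0, -77.0, 27.0, 13.0] 59.8 | pre [-8.0, 8.0, 128.0, -77.0, 34.0, 18.0] 45.4
130 70 [ 0.6  -0.72 -0.34] [-14.0, 19.0, 119.0, -77.0, 33.0, 16.0] 87.4 | pre [-2.0, 10.0, 128.0, -77.0, 43.0, 25.0] 72.4
130 80 [ 0.63 -0.75 -0.17] [-10.0, 20.0, 117.0, -77.0, 41.0, 22.0] 111.1 | pre [5.0, 17.0, 127.0, -77.0, 58.0, 38.0] 84.3
130 90 [ 0.64 -0.77 -0.  ] [-4.0, 25.0, 115.0, -77.0, 55.0, 33.0] 122.0 | pre [14.0, 33.0, 127.0, -77.0, 80.0, 66.0] 117.6
```

Run:
```python
from h import *
R=toolR(72,-70);d=R.apply([0,0,1]);p=np.array([526.6,-289,109])-105*d;print(d,p)
plan(p,R)
c=calibration("top");print(onplane(c,[[320,130],[455,130]],0),onplane(c,[[320,120],[455,120]],100))
```

```text
[-0.29038099 -0.89370079 -0.34202014] [ 557.09000388 -195.16141702  144.91211505]
shift [0.0221 0.1458 0.5242] / 6 = [0.0037 0.0243 0.0874]  turn [ 0.5208 -1.8319  0.5418] / 7 = [ 0.0744 -0.2617  0.0774]
[[ 736.9298546    -5.54000456    0.        ]
 [ 739.29836074 -344.19904009    0.        ]] [[ 729.00396671   -4.24318861  100.        ]
 [ 731.2814701  -312.83869752  100.        ]]
```

Call:
{"op": "send_rows", "data": {"deltas": [[[0,0,0],[0.074,-0.262,0.077]],[[0,0,0],[0.074,-0.262,0.077]],[[0,0,0],[0.074,-0.262,0.077]],[[0,0,0],[0.074,-0.262,0.077]],[[0,0,0],[0.074,-0.262,0.077]],[[0,0,0],[0.074,-0.262,0.077]],[[0,0,0],[0.074,-0.262,0.077]],[[0,0,0],[0,0,0]]]}}

```text
time_s: 4.55
ee_pos: [481.1, -130.4, 394.1]
ee_rot: [-178.0, 70.0, 74.3]
force: [0.2, 0.4, -0.8]
gripper_width: 91.2
gripper_force: 0.0
```

Run:
```python
from h import *
R=toolR(72,-70);d=R.apply([0,0,1]);p=np.array([526.6,-289,109])-105*d
print(state()["qpos"].round(1)); plan(p,R)
```

```text
[ 14.2  21.9  91.  -57.4 109.   33.6]
shift [0.4396 0.1898 0.2425] / 6 = [0.0733 0.0316 0.0404]  turn [ 0.0056 -0.      0.0274] / 1 = [ 0.0056 -0.      0.0274]
```

Call:
{"op": "send_rows", "data": {"deltas": [[[0.073,0.032,0.04],[0,0,0]],[[0.073,0.032,0.04],[0,0,0]],[[0.073,0.032,0.04],[0,0,0]],[[0.073,0.032,0.04],[0,0,0]],[[0.073,0.032,0.04],[0,0,0]],[[0.073,0.032,0.04],[0,0,0]],[[0,0,0],[0,0,0.027]],[[0,0,0],[0,0,0]]]}}

```text
time_s: 5.35
ee_pos: [559.5, -196.0, 151.7]
ee_rot: [178.4, 69.8, 70.5]
force: [0.7, 1.2, 1.3]
gripper_width: 91.1
gripper_force: 0.0
```

Run:
```python
from h import *
R=toolR(72,-70);d=R.apply([0,0,1]);p=np.array([526.6,-289,109])+5*d
print(state()["qpos"].round(1)); plan(p,R)
im=grab_frame("wrist");cv2.imwrite("pics/w2.png",im[:,:,::-1])
c=calibration("wrist");m=trace("wrist","leg")[0];ys,xs=np.nonzero(m["pixels"]);print(m["p"],m["bbox"])
# midline of leg vs expected at several image rows
e=wproj(c,[[526.6,-289,z] for z in(20,60,100,150)]);print(e.round(1).tolist())
mm=m["pixels"]
for u,v in e:
    r=np.nonzero(mm[int(round(v))] if 0<=v<480 else [])[0]; cc=np.nonzero(mm[:,int(round(u))])[0] if 0<=u<640 else []
    print("row mid",r.min() if len(r) else None,r.max() if len(r) else None,"col",cc.min() if len(cc) else None,cc.max() if len(cc) else None)
```

```text
[  7.   41.4  95.4 -58.4  91.   52.2]
shift [ 0.0119 -0.0057  0.2245] / 3 = [ 0.004  -0.0019  0.0748]  turn [ 0.0052 -0.008  -0.0186] / 1 = [ 0.0052 -0.008  -0.0186]
0.93 [292.5, 85.3, 51.3, 232.2]
[[318.4, 114.5], [318.9, 163.1], [319.4, 215.3], [320.1, 282.7]]
row mid 295 343 col 83 314
row mid 295 343 col 83 314
row mid 295 345 col 83 314
row mid 294 344 col 83 314
```

View pics/w2.png

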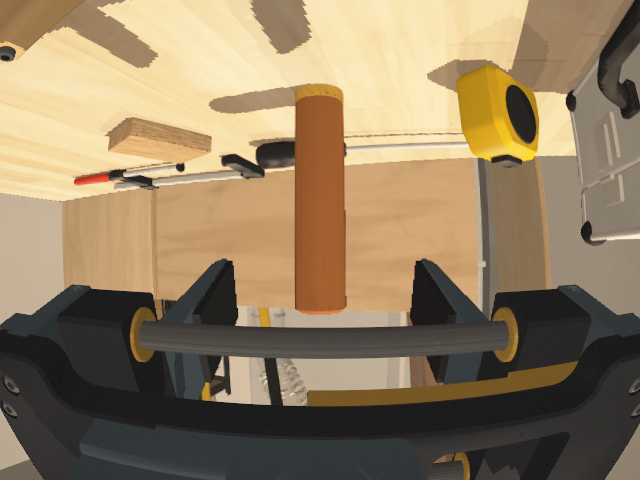

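The leg is centred between the fingers (columns 295–343), with its brass foot at (319,95). Next I go in and grip.

Call:
{"op": "send_rows", "data": {"deltas": [[[0.003,0,0.057],[0,0,-0.018]],[[0.003,0,0.056],[0,0,0]],[[0.003,-0.003,0.056],[0,0,0]],[[0.003,-0.003,0.056],[0,0,0]],[[0,0,0],[0,0,0]],[[0,0,0],[0,0,0]]]}}

```text
time_s: 6.05
ee_pos: [525.4, -293.2, 108.2]
ee_rot: [179.4, 69.8, 71.7]
force: [0.4, -0.4, -0.5]
gripper_width: 91.3
gripper_force: 0.0
```

Call:
{"op": "send_rows", "data": {"deltas": [[[0,0,0],[0,0,0]],[[0,0,0],[0,0,0]],[[0,0,0],[0,0,0]],[[0,0,0],[0,0,0]],[[0,0,0],[0,0,0]],[[0,0,0],[0,0,0]],[[0,0,0],[0,0,0]],[[0,0,0],[0,0,0]],[[0,0,0],[0,0,0]],[[0,0,0],[0,0,0]]], "grip": 1, "grip_force": 40}}

```text
time_s: 7.05
ee_pos: [524.9, -293.3, 106.0]
ee_rot: [180.0, 69.8, 72.2]
force: [0.1, 0.3, -0.4]
gripper_width: 37.1
gripper_force: 40.0
```

Call:
{"op": "send_rows", "data": {"deltas": [[[-0.037,0,-0.014],[0,0,0]],[[-0.075,0,-0.027],[0,0,0]],[[-0.075,0,-0.027],[0,0,0]],[[-0.075,0,-0.027],[0,0,0]],[[0,0,0],[0,0,0]]]}}

```text
time_s: 7.55
ee_pos: [525.9, -294.2, 250.6]
ee_rot: [178.3, 69.7, 70.6]
force: [-0.8, -0.1, -2.2]
gripper_width: 37.2
gripper_force: 40.0
```

```bash
cat >> h.py <<'E'
JIG=np.array([567.36,-9.8,np.radians(-86.1)])
Rg=Rt.from_euler("xyz",[180.0,69.8,72.2],degrees=True); S=22.7
a_tool=Rg.inv().apply([0,0,1]); 
def place(off=(0,0,0)):
    c,s=np.cos(JIG[2]),np.sin(JIG[2]); e=np.array([c,s,0]); n=np.array([-s,c,0])
    yaw=np.degrees(JIG[2])+180; tilt=90-69.8
    R=toolR(yaw,tilt)
    # check axis
    p=np.array([JIG[0],JIG[1],53.])+(S+off[0])*e+off[1]*n+np.array([0,0,off[2]])+5*R.apply([0,0,1])
    return p,R,R.apply(a_tool)
E
python3 - <<'E'
from h import *
s=state();print(s["qpos"].round(1),s["ee_pos"].round(1),s["ee_rot"].round(1),s["gripper_width"])
p,R,ax=place((0,-3,70));print(p,ax.round(3)); plan(p,R); g=fitg();print(ik(p,R,g,s["qpos"]))
E
```

```text
[ -1.7  31.5  97.6 -64.5  88.9  42.4] [ 525.9 -294.2  250.6] [178.3  69.7  70.6] 37.21247812733931
[565.79346647 -30.92898608 118.30753489] [ 0.068 -0.998  0.   ]
shift [ 0.4295 -0.0875 -0.4019] / 7 = [ 0.0614 -0.0125 -0.0574]  turn [-0.3312  3.1025 -0.7717] / 12 = [-0.0276  0.2585 -0.0643]
(array([-12.66004527,  25.28284162,  98.24334169,  21.58201425,
        64.13176741, -27.37237383]), np.float64(7.105427357601002e-14))
```

Call:
{"op": "send_rows", "data": {"deltas": [[[0,0,0],[-0.0276,0.2585,-0.0643]],[[0,0,0],[-0.0276,0.2585,-0.0643]],[[0,0,0],[-0.0276,0.2585,-0.0643]],[[0,0,0],[-0.0276,0.2585,-0.0643]],[[0,0,0],[-0.0276,0.2585,-0.0643]],[[0,0,0],[-0.0276,0.2585,-0.0643]],[[0,0,0],[-0.0276,0.2585,-0.0643]],[[0,0,0],[-0.0276,0.2585,-0.0643]],[[0,0,0],[-0.0276,0.2585,-0.0643]],[[0,0,0],[-0.0276,0.2585,-0.0643]]]}}

```text
time_s: 8.55
ee_pos: [524.3, -293.7, 244.9]
ee_rot: [-177.1, -5.8, 90.4]
force: [0.1, 0.1, -2.2]
gripper_width: 37.4
gripper_force: 40.0
```

Call:
{"op": "send_rows", "data": {"deltas": [[[0,0,0],[-0.0276,0.2585,-0.0643]],[[0,0,0],[-0.0276,0.2585,-0.0643]],[[0,0,0],[0,0,0]],[[0,0,0],[0,0,0]]]}}

```text
time_s: 8.95
ee_pos: [524.2, -294.2, 243.8]
ee_rot: [-179.2, -20.3, 93.5]
force: [0.1, 0.0, -2.3]
gripper_width: 37.4
gripper_force: 40.0
```

Run:
```python
from h import *
s=state();print(s["qpos"].round(1),s["ee_rot"].round(1),s["gripper_width"])
p,R,ax=place((0,-3,70)); plan(p,R)
```

```text
[-38.1  27.3  76.   14.5  91.1 -43.3] [-179.2  -20.3   93.5] 37.35844462133063
shift [0.4009 0.1211 0.4146] / 7 = [0.0573 0.0173 0.0592]  turn [-0.0234 -0.0048 -0.0129] / 1 = [-0.0234 -0.0048 -0.0129]
```

Call:
{"op": "send_rows", "data": {"deltas": [[[0.057,0.017,0.059],[0,0,0]],[[0.057,0.017,0.059],[0,0,0]],[[0.057,0.017,0.059],[0,0,0]],[[0.057,0.017,0.059],[0,0,0]],[[0.057,0.017,0.059],[0,0,0]],[[0.057,0.017,0.059],[0,0,0]],[[0.057,0.017,0.059],[0,0,0]],[[0,0,0],[-0.023,-0.005,-0.013]],[[0,0,0],[0,0,0]],[[0,0,0],[0,0,0]]]}}

```text
time_s: 9.95
ee_pos: [565.5, -31.6, 121.5]
ee_rot: [179.7, -20.1, 94.2]
force: [0.3, -1.0, -2.6]
gripper_width: 37.8
gripper_force: 40.0
```

Run:
```python
from h import *
s=state();print(s["qpos"].round(1),s["ee_rot"].round(1),s["gripper_width"])
p,R,ax=place((0,-3,30)); plan(p,R)
im=grab_frame("wrist");c=calibration("wrist");np.savez("w3",**{k:np.array(c[k]) for k in("mtx","R","t")})
im=np.ascontiguousarray(im[:,:,::-1])
cv2.imwrite("pics/w3raw.png",im)
F=jigpts(JIG,[[-55,19,72],[-15,19,72],[-74,-33,34],[-62,-33,34],[66,-33,34],[54,-33,34],[90,58,12],[90,-187,12],[-90,-187,12]])
for u,v in wproj(c,F): cv2.circle(im,(int(u),int(v)),2,(255,0,255),-1)
R0=Rt.from_euler("xyz",s["ee_rot"],degrees=True);gp=s["ee_pos"]+R0.apply([0,0,-5]);ax=R0.apply(a_tool);print("axis",ax.round(3))
for k in(-170-0+62.3+0,62.3): 
    pass
foot=gp-107.7*ax; top=gp+62.3*ax;print(foot.round(1),top.round(1))
for u,v in wproj(c,[foot,top]): cv2.circle(im,(int(u),int(v)),3,(0,255,0),-1)
cv2.imwrite("pics/w3.png",im)
```

```text
[-15.1  25.5  97.9  21.1  64.7 -29.7] [179.7 -20.1  94.2] 37.75186549455347
shift [-0.0285  0.0003  0.0816] / 1 = [-0.0285  0.0003  0.0816]  turn [0.0067 0.0032 0.009 ] / 1 = [0.0067 0.0032 0.009 ]
axis [ 0.071 -0.997  0.002]
[557.9  74.1 126. ] [570.  -95.4 126.3]
```

View pics/w3.png

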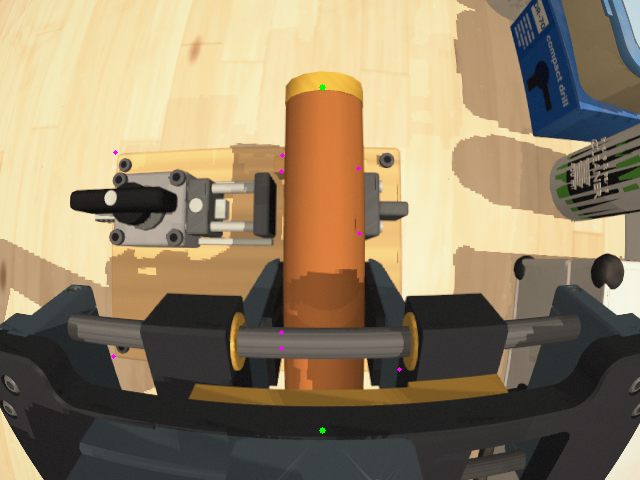

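The wrist view shows the leg (columns 284–364) over the cradle, the jaw face at column ~275 and the fence behind the right edge. My projected jig points match the picture to 1–2 px. Now I descend.

Call:
{"op": "send_rows", "data": {"deltas": [[[-0.014,0,0.041],[0.006,0.003,0.009]],[[-0.014,0,0.041],[0,0,0]],[[0,0,0],[0,0,0]],[[0,0,0],[0,0,0]]]}}

```text
time_s: 10.4
ee_pos: [565.6, -31.4, 77.9]
ee_rot: [-180.0, -20.3, 93.7]
force: [0.1, 0.2, -1.3]
gripper_width: 37.2
gripper_force: 40.0
```

Run:
```python
from h import *
w=np.load("w3.npz")
for px in([275,185],[275,230],[377,172],[363,205]):
    s=least_squares(lambda x:(wproj(w,[[x[0],x[1],71]])-px).ravel(),[545,20]);print(px,tojig(JIG,s.x).round(1))
s=state();print(s["ee_rot"].round(1),s["ee_pos"].round(1))
p,R,ax=place((0,-3,6)); plan(p,R)
```

```text
[275, 185] [[-44.9 -33. ]]
[275, 230] [[-16.9 -32.6]]
[377, 172] [[-53.4  30.6]]
[363, 205] [[-32.4  21.5]]
[-180.   -20.3   93.7] [565.6 -31.4  77.9]
shift [-0.0154  0.0005  0.0445] / 1 = [-0.0154  0.0005  0.0445]  turn [ 0.0002 -0.003  -0.0051] / 1 = [ 0.0002 -0.003  -0.0051]
```

Call:
{"op": "send_rows", "data": {"deltas": [[[-0.008,0,0.022],[0,0,0]],[[-0.008,0,0.022],[0,-0.003,-0.005]],[[0,0,0],[0,0,0]],[[0,0,0],[0,0,0]]]}}

```text
time_s: 10.8
ee_pos: [565.1, -30.4, 53.6]
ee_rot: [-179.9, -20.2, 93.9]
force: [-0.2, 0.3, -2.3]
gripper_width: 37.1
gripper_force: 40.0
```

Call:
{"op": "send_rows", "data": {"deltas": [[[-0.0014,0,0.0038],[0,0,0]],[[-0.0014,0,0.0038],[0,0,0]],[[0,0,0],[0,0,0]],[[0,0,0],[0,0,0]]]}}

```text
time_s: 11.2
ee_pos: [565.5, -30.6, 50.1]
ee_rot: [180.0, -20.2, 94.0]
force: [0.6, -0.6, -1.0]
gripper_width: 37.5
gripper_force: 40.0
```

Call:
{"op": "send_rows", "data": {"deltas": [[[-0.0007,0,0.0019],[0,0,0]],[[0,0,0],[0,0,0]],[[0,0,0],[0,0,0]]]}}

```text
time_s: 11.5
ee_pos: [565.5, -30.6, 50.0]
ee_rot: [180.0, -20.2, 94.0]
force: [-1.2, -0.9, 6.3]
gripper_width: 37.4
gripper_force: 40.0
```

Call:
{"op": "send_rows", "data": {"deltas": [[[-0.0005,0,0.0013],[0,0,0]],[[0,0,0],[0,0,0]],[[0,0,0],[0,0,0]]]}}

```text
time_s: 11.8
ee_pos: [565.5, -30.6, 49.9]
ee_rot: [179.9, -20.2, 94.0]
force: [-2.4, -2.0, 9.1]
gripper_width: 37.5
gripper_force: 40.0
```

Contact, so I open the gripper.

Call:
{"op": "send_rows", "data": {"deltas": [[[0,0,0],[0,0,0]],[[0,0,0],[0,0,0]],[[0,0,0],[0,0,0]],[[0,0,0],[0,0,0]],[[0,0,0],[0,0,0]],[[0,0,0],[0,0,0]],[[0,0,0],[0,0,0]],[[0,0,0],[0,0,0]]], "grip": 0}}

```text
time_s: 12.6
ee_pos: [565.2, -30.5, 48.1]
ee_rot: [-180.0, -20.2, 94.0]
force: [-0.3, 0.8, -0.1]
gripper_width: 90.8
gripper_force: 0.0
```

Call:
{"op": "send_rows", "data": {"deltas": [[[0,0,-0.03],[0,0,0]],[[0,0,-0.06],[0,0,0]],[[0,0,-0.09],[0,0,0]],[[0,0,-0.09],[0,0,0]],[[0,0,0],[0,0,0]],[[0,0,0],[0,0,0]]]}}

```text
time_s: 13.2
ee_pos: [568.7, -77.5, 175.5]
ee_rot: [179.9, -20.2, 94.0]
force: [-1.0, -0.3, 0.3]
gripper_width: 91.2
gripper_force: 0.0
```

Run:
```python
from h import *
s=state();print(s["qpos"].round(1),s["ee_pos"].round(1),s["ee_rot"].round(1))
im=grab_frame("wrist");c=calibration("wrist");np.savez("w4",**{k:np.array(c[k]) for k in("mtx","R","t")})
im=np.ascontiguousarray(im[:,:,::-1])
m=trace("wrist","leg")[0];print(m["p"],m["bbox"])
k=jigpts(JIG,[[-35,-130,103],[-35,-95,103],[-35,-165,103],[-85,0,53],[85,0,53],[-85,-19,53],[85,-19,53],[-55,19,72],[-15,19,72]])
for u,v in wproj(c,k): cv2.circle(im,(int(u),int(v)),2,(255,0,255),-1)
cv2.imwrite("pics/w4.png",im)
```

```text
[-19.2  24.   91.7  19.3  73.4 -30.2] [568.7 -77.5 175.5] [179.9 -20.2  94. ]
0.95 [303.6, 96.1, 45.3, 215.1]
```

View pics/w4.png

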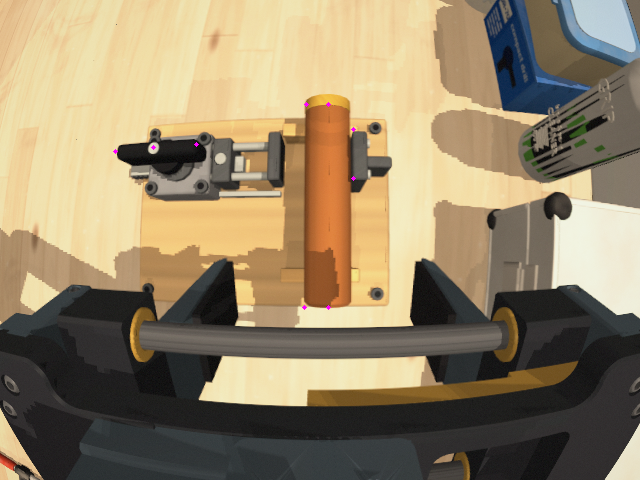

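The leg lies on both saddles against the fence (columns 305–350), with its middle at the predicted spot. The jaw face is at column 284, and the knob pin at (153,148) matches the projection. The bar is almost along jig y. Next is the knob.

Run:
```python
from h import *
k=jigpts(JIG,[[-35,-130,150]])[0];print(k)
plan(k,toolR(182)); g=fitg();print(ik(np.array(k),toolR(182),g,[0,20,90,0,70,-90])[0].round(0))
w=np.load("w4.npz")
for nm,px in(("L",[119,151]),("R",[203,146]),("pin",[153,148])):
    s=least_squares(lambda x:(wproj(w,[[x[0],x[1],103]])-px).ravel(),[435,15]);print(nm,s.x.round(1))
s=least_squares(lambda x:(wproj(w,[[x[0],x[1],71]])-[284,160]).ravel(),[535,15]);print("jaw",tojig(JIG,s.x))
```

```text
[435.28050858  16.27696197 150.        ]
shift [ 0.1744 -0.2507  0.1153] / 4 = [ 0.0436 -0.0627  0.0288]  turn [ 0.5381 -0.5668 -3.0385] / 11 = [ 0.0489 -0.0515 -0.2762]
[  2.   9. 114.   0.  57. -90.]
L [404.   13.9]
R [475.   17.9]
pin [434.6  16.1]
jaw [[-30.31246047 -34.72971653]]
```

Call:
{"op": "send_rows", "data": {"deltas": [[[0,0,-0.06],[0.049,-0.052,-0.278]],[[0,0,0],[0.049,-0.052,-0.278]],[[0,0,0],[0.049,-0.052,-0.278]],[[0,0,0],[0.049,-0.052,-0.278]],[[0,0,0],[0.049,-0.052,-0.278]],[[0,0,0],[0.049,-0.052,-0.278]],[[0,0,0],[0.049,-0.052,-0.278]],[[0,0,0],[0.049,-0.052,-0.278]],[[0,0,0],[0.049,-0.052,-0.278]],[[0,0,0],[0.049,-0.052,-0.278]]]}}

```text
time_s: 14.3
ee_pos: [568.3, -86.5, 200.8]
ee_rot: [178.8, -1.4, 175.0]
force: [0.0, -0.6, -0.5]
gripper_width: 90.9
gripper_force: 0.0
```

Call:
{"op": "send_rows", "data": {"deltas": [[[0,0,0],[0.049,-0.052,-0.278]],[[0,0,0],[0,0,0]],[[0,0,0],[0,0,0]]]}}

```text
time_s: 14.6
ee_pos: [568.6, -86.8, 201.8]
ee_rot: [-179.9, 0.2, -177.6]
force: [0.2, -0.8, -0.0]
gripper_width: 91.2
gripper_force: 0.0
```

Run:
```python
from h import *
s=state();print(s["qpos"].round(1),s["ee_rot"].round(1))
plan([436,16.2,150],toolR(183))
```

```text
[  -9.8   19.2   92.2   -0.    68.4 -102.2] [-179.9    0.2 -177.6]
shift [0.2566 0.2172 0.1024] / 4 = [0.0642 0.0543 0.0256]  turn [-0.0028  0.0061 -0.0207] / 1 = [-0.0028  0.0061 -0.0207]
```

Call:
{"op": "send_rows", "data": {"deltas": [[[0.051,0.043,0.02],[-0.003,0.006,-0.02]],[[0.051,0.043,0.02],[0,0,0]],[[0.051,0.043,0.02],[0,0,0]],[[0.051,0.043,0.02],[0,0,0]],[[0.051,0.043,0.02],[0,0,0]],[[0,0,0],[0,0,0]],[[0,0,0],[0,0,0]]]}}

```text
time_s: 15.3
ee_pos: [436.6, 13.4, 152.3]
ee_rot: [-179.9, 0.2, -176.9]
force: [0.4, -0.6, 0.8]
gripper_width: 91.2
gripper_force: 0.0
```

Run:
```python
from h import *
s=state();print(s["qpos"].round(1),s["ee_rot"].round(1),s["ee_pos"].round(1))
plan([436,16.2,84],toolR(183))
c=calibration("wrist");im=grab_frame("wrist");t=trace("wrist","knob")
im=np.ascontiguousarray(im[:,:,::-1])
for u,v in wproj(c,[[436,16.2,103],[401,14.4,103],[471,18,103]]): cv2.circle(im,(int(u),int(v)),2,(255,0,255),-1)
cv2.imwrite("pics/w5.png",im)
```

```text
[ 3.000e-01  9.800e+00  1.134e+02 -1.000e-01  5.660e+01 -9.270e+01] [-179.9    0.2 -176.9] [436.6  13.4 152.3]
shift [0.0013 0.0058 0.1365] / 2 = [0.0006 0.0029 0.0682]  turn [-0.0019  0.0053  0.0022] / 1 = [-0.0019  0.0053  0.0022]
```

View pics/w5.png

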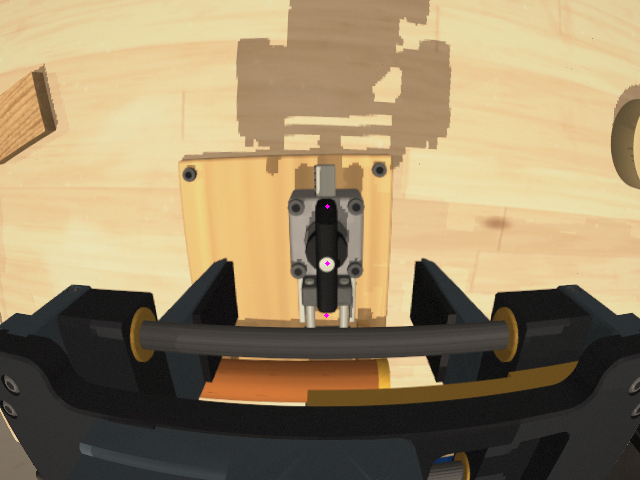

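The knob bar is centred between the fingers, along (326,200)–(326,311), and my projection agrees. I descend and grip.

Call:
{"op": "send_rows", "data": {"deltas": [[[0.001,0.003,0.046],[0,0.005,0]],[[0,0.003,0.046],[0,0,0]],[[0,0,0.044],[0,0,0]],[[0,0,0],[0,0,0]],[[0,0,0],[0,0,0]]]}}

```text
time_s: 15.9
ee_pos: [437.0, 15.8, 84.7]
ee_rot: [-179.9, 0.0, -177.0]
force: [0.4, 0.4, 0.1]
gripper_width: 91.1
gripper_force: 0.0
```

Call:
{"op": "send_rows", "data": {"deltas": [[[0,0,0],[0,0,0]],[[0,0,0],[0,0,0]],[[0,0,0],[0,0,0]],[[0,0,0],[0,0,0]],[[0,0,0],[0,0,0]],[[0,0,0],[0,0,0]],[[0,0,0],[0,0,0]],[[0,0,0],[0,0,0]],[[0,0,0],[0,0,0]],[[0,0,0],[0,0,0]]], "grip": 1, "grip_force": 40}}

```text
time_s: 16.9
ee_pos: [435.9, 15.1, 84.4]
ee_rot: [-179.8, 0.0, -176.8]
force: [-0.4, -4.8, -0.5]
gripper_width: 15.5
gripper_force: 40.0
```

```bash
cat > t.py <<'E'
from h import *
s=state();print(s["time_s"],s["qpos"].round(2),"yaw",s["ee_rot"].round(2),s["ee_pos"].round(2),"F",s["force"].round(2),"T",s["torque"].round(3),"e6",round(float(s["effort"][5]),3),s["gripper_width"])
E
python3 t.py
```

```text
16.9 [  0.62  14.86 118.82  -0.27  46.3  -92.39] yaw [-1.798e+02  1.000e-02 -1.768e+02] [435.92  15.14  84.39] F [-0.42 -4.81 -0.55] T [-0.803 -0.148 -0.007] e6 0.014 15.513272243431107
```

Call:
{"op": "send_rows", "data": {"deltas": [[[0,-0.002,0],[0,0,0.2]],[[0,0,0],[0,0,0.2]],[[0,0,0],[0,0,0.2]],[[0,0,0],[0,0,0.2]],[[0,0,0],[0,0,0]],[[0,0,0],[0,0,0]]]}}

```text
time_s: 17.5
ee_pos: [435.9, 14.9, 84.4]
ee_rot: [-179.9, 0.0, 160.3]
force: [-0.0, -2.9, -0.1]
gripper_width: 15.2
gripper_force: 40.0
```

```bash
python3 t.py
```

```text
17.5 [  0.52  14.86 118.82  -0.13  46.3  -69.74] yaw [-1.7992e+02  5.0000e-02  1.6035e+02] [435.9   14.91  84.38] F [-0.02 -2.88 -0.13] T [-0.313 -0.122  0.263] e6 0.289 15.199906087095236
```

Call:
{"op": "send_rows", "data": {"deltas": [[[0,0,0],[0,0,0.04]],[[0,0,0],[0,0,0]],[[0,0,0],[0,0,0]],[[0,0,0],[0,0,0]],[[0,0,0],[0,0,0]]]}}

```text
time_s: 18.0
ee_pos: [435.9, 14.9, 84.4]
ee_rot: [-179.9, 0.0, 159.1]
force: [-0.2, -4.0, -0.4]
gripper_width: 15.5
gripper_force: 40.0
```

```bash
python3 t.py
python3 - <<'E'
from h import *
im=grab_frame("top");cv2.imwrite("pics/top5.png",cv2.resize(im[150:300,250:400],None,fx=4,fy=4,interpolation=cv2.INTER_CUBIC)[:,:,::-1])
E
python3 t.py
```

```text
18.0 [  0.51  14.86 118.82  -0.12  46.3  -68.48] yaw [-1.7993e+02  5.0000e-02  1.5907e+02] [435.91  14.92  84.4 ] F [-0.2  -3.95 -0.4 ] T [-0.708 -0.136  0.234] e6 0.299 15.520009738516377
18.05 [  0.51  14.86 118.82  -0.12  46.3  -68.47] yaw [-1.7993e+02  4.0000e-02  1.5906e+02] [435.91  14.92  84.38] F [ 0.24 -5.35 -1.04] T [-0.748 -0.09   0.328] e6 0.299 15.23643976702715
```

Call:
{"op": "send_rows", "data": {"deltas": [[[0,-0.001,0],[0,0,0.2]],[[0,0,0],[0,0,0.2]],[[0,0,0],[0,0,0.2]],[[0,0,0],[0,0,0.2]],[[0,0,0],[0,0,0]],[[0,0,0],[0,0,0]],[[0,0,0],[0,0,0]]]}}

```text
time_s: 18.75
ee_pos: [435.8, 14.7, 84.4]
ee_rot: [-180.0, 0.1, 136.2]
force: [0.4, -1.9, -1.1]
gripper_width: 15.4
gripper_force: 40.0
```

```bash
python3 t.py
```

```text
18.75 [ 4.6000e-01  1.4850e+01  1.1884e+02 -7.0000e-02  4.6280e+01 -4.5690e+01] yaw [-1.7999e+02  6.0000e-02  1.3620e+02] [435.84  14.74  84.42] F [ 0.43 -1.93 -1.14] T [-0.512 -0.19   0.314] e6 0.266 15.397253502342332
```

Call:
{"op": "send_rows", "data": {"deltas": [[[0,0,0],[0,0,0.1]],[[0,0,0],[0,0,0.1]],[[0,0,0],[0,0,0]],[[0,0,0],[0,0,0]]]}}

```text
time_s: 19.15
ee_pos: [435.8, 14.7, 84.4]
ee_rot: [-180.0, 0.1, 130.5]
force: [-0.0, -3.2, -0.3]
gripper_width: 15.4
gripper_force: 40.0
```

```bash
python3 t.py
```

```text
19.15 [ 4.6000e-01  1.4850e+01  1.1885e+02 -7.0000e-02  4.6280e+01 -3.9970e+01] yaw [-1.7998e+02  5.0000e-02  1.3048e+02] [435.77  14.74  84.4 ] F [-0.04 -3.16 -0.32] T [-0.548 -0.225  0.321] e6 0.297 15.39448236708696
```

Call:
{"op": "send_rows", "data": {"deltas": [[[0,0,0],[0,0,0.1]],[[0,0,0],[0,0,0.1]],[[0,0,0],[0,0,0]],[[0,0,0],[0,0,0]]]}}

```text
time_s: 19.55
ee_pos: [435.8, 14.7, 84.4]
ee_rot: [-180.0, 0.1, 124.8]
force: [0.3, -2.8, -1.2]
gripper_width: 15.4
gripper_force: 40.0
```

```bash
python3 t.py
```

```text
19.55 [ 4.6000e-01  1.4850e+01  1.1884e+02 -8.0000e-02  4.6290e+01 -3.4240e+01] yaw [-1.7999e+02  6.0000e-02  1.2476e+02] [435.78  14.7   84.42] F [ 0.34 -2.8  -1.21] T [-0.529 -0.202  0.296] e6 0.298 15.390540083692242
```

Call:
{"op": "send_rows", "data": {"deltas": [[[0,0,0],[0,0,0.1]],[[0,0,0],[0,0,0.1]],[[0,0,0],[0,0,0]],[[0,0,0],[0,0,0]]]}}

```text
time_s: 19.95
ee_pos: [435.7, 14.7, 84.4]
ee_rot: [-180.0, 0.1, 119.0]
force: [-0.0, -3.2, -0.9]
gripper_width: 15.3
gripper_force: 40.0
```

```bash
python3 t.py
```

```text
19.95 [ 4.6000e-01  1.4850e+01  1.1885e+02 -8.0000e-02  4.6290e+01 -2.8510e+01] yaw [-1.7999e+02  6.0000e-02  1.1903e+02] [435.73  14.68  84.39] F [-0.02 -3.18 -0.87] T [-0.546 -0.175  0.35 ] e6 0.299 15.32466762567135
```

Call:
{"op": "send_rows", "data": {"deltas": [[[0,0,0],[0,0,0.1]],[[0,0,0],[0,0,0.02]],[[0,0,0],[0,0,0]],[[0,0,0],[0,0,0]]]}}

```text
time_s: 20.35
ee_pos: [435.7, 14.6, 84.4]
ee_rot: [-180.0, 0.1, 115.6]
force: [-0.6, -4.1, -1.3]
gripper_width: 15.3
gripper_force: 40.0
```

```bash
python3 t.py
```

```text
20.35 [ 4.6000e-01  1.4850e+01  1.1885e+02 -8.0000e-02  4.6290e+01 -2.5040e+01] yaw [-1.7998e+02  6.0000e-02  1.1556e+02] [435.69  14.65  84.38] F [-0.55 -4.1  -1.28] T [-0.611 -0.121  0.286] e6 0.301 15.271583557473303
```

Call:
{"op": "send_rows", "data": {"deltas": [[[0,0,0],[0,0,0.1]],[[0,0,0],[0,0,0.02]],[[0,0,0],[0,0,0]],[[0,0,0],[0,0,0]]]}}

```text
time_s: 20.75
ee_pos: [435.7, 14.7, 84.4]
ee_rot: [-180.0, 0.1, 112.1]
force: [-0.3, -3.8, -1.0]
gripper_width: 15.5
gripper_force: 40.0
```

```bash
python3 t.py
```

```text
20.75 [ 4.6000e-01  1.4850e+01  1.1885e+02 -8.0000e-02  4.6290e+01 -2.1590e+01] yaw [-1.7999e+02  6.0000e-02  1.1211e+02] [435.7   14.68  84.39] F [-0.25 -3.8  -1.03] T [-0.681 -0.065  0.274] e6 0.304 15.45488217516117
```

Call:
{"op": "send_rows", "data": {"deltas": [[[0,0,0],[0,0,0.1]],[[0,0,0],[0,0,0.02]],[[0,0,0],[0,0,0]],[[0,0,0],[0,0,0]]]}}

```text
time_s: 21.15
ee_pos: [435.7, 14.7, 84.4]
ee_rot: [-180.0, 0.1, 108.7]
force: [-0.8, -3.8, -1.6]
gripper_width: 15.7
gripper_force: 40.0
```

```bash
python3 t.py
```

```text
21.15 [ 4.6000e-01  1.4840e+01  1.1885e+02 -8.0000e-02  4.6300e+01 -1.8150e+01] yaw [-1.7999e+02  6.0000e-02  1.0867e+02] [435.66  14.67  84.4 ] F [-0.76 -3.75 -1.57] T [-0.726 -0.027  0.29 ] e6 0.304 15.711725288415474
```

Call:
{"op": "send_rows", "data": {"deltas": [[[0,0,0],[0,0,0.1]],[[0,0,0],[0,0,0.02]],[[0,0,0],[0,0,0]],[[0,0,0],[0,0,0]]]}}

```text
time_s: 21.55
ee_pos: [435.7, 14.7, 84.4]
ee_rot: [-180.0, 0.1, 105.2]
force: [-0.3, -3.3, -1.7]
gripper_width: 15.6
gripper_force: 40.0
```

```bash
python3 t.py
```

```text
21.55 [ 4.6000e-01  1.4850e+01  1.1885e+02 -8.0000e-02  4.6300e+01 -1.4710e+01] yaw [-1.7999e+02  6.0000e-02  1.0523e+02] [435.67  14.65  84.39] F [-0.3  -3.28 -1.66] T [-0.788 -0.003  0.297] e6 0.305 15.640578039692109
```

Call:
{"op": "send_rows", "data": {"deltas": [[[0,0,0],[0,0,0.1]],[[0,0,0],[0,0,0.02]],[[0,0,0],[0,0,0]],[[0,0,0],[0,0,0]]]}}

```text
time_s: 21.95
ee_pos: [435.6, 14.7, 84.4]
ee_rot: [-180.0, 0.1, 101.8]
force: [-1.0, -4.7, -1.3]
gripper_width: 15.9
gripper_force: 40.0
```

```bash
python3 t.py
```

```text
21.95 [ 4.6000e-01  1.4850e+01  1.1885e+02 -8.0000e-02  4.6300e+01 -1.1280e+01] yaw [-1.7999e+02  6.0000e-02  1.0179e+02] [435.62  14.65  84.38] F [-1.01 -4.68 -1.34] T [-0.813  0.05   0.307] e6 0.305 15.900314455431428
```

Call:
{"op": "send_rows", "data": {"deltas": [[[0,0,0],[0,0,0.1]],[[0,0,0],[0,0,0.02]],[[0,0,0],[0,0,0]],[[0,0,0],[0,0,0]]]}}

```text
time_s: 22.35
ee_pos: [435.6, 14.6, 84.4]
ee_rot: [-180.0, 0.1, 98.4]
force: [-1.4, -5.2, 0.4]
gripper_width: 15.3
gripper_force: 40.0
```

```bash
python3 t.py
```

```text
22.35 [ 4.6000e-01  1.4850e+01  1.1885e+02 -8.0000e-02  4.6300e+01 -7.8400e+00] yaw [-1.7999e+02  6.0000e-02  9.8360e+01] [435.61  14.65  84.37] F [-1.45 -5.24  0.41] T [-0.894  0.095  0.337] e6 0.305 15.29108214624671
```

Call:
{"op": "send_rows", "data": {"deltas": [[[0,0,0],[0,0,0.1]],[[0,0,0],[0,0,0.02]],[[0,0,0],[0,0,0]],[[0,0,0],[0,0,0]]]}}

```text
time_s: 22.75
ee_pos: [435.6, 14.7, 84.4]
ee_rot: [-180.0, 0.1, 94.9]
force: [-0.2, -5.7, 0.5]
gripper_width: 16.0
gripper_force: 40.0
```

```bash
python3 t.py
```

```text
22.75 [ 4.6000e-01  1.4840e+01  1.1885e+02 -8.0000e-02  4.6300e+01 -4.4100e+00] yaw [-1.7999e+02  6.0000e-02  9.4920e+01] [435.6   14.66  84.38] F [-0.22 -5.7   0.46] T [-0.882  0.241  0.254] e6 0.265 16.009195650312634
```

Call:
{"op": "send_rows", "data": {"deltas": [[[-0.001,0,0],[0,0,0.1]],[[0,0,0],[0,0,0.02]],[[0,0,0],[0,0,0]],[[0,0,0],[0,0,0]]]}}

```text
time_s: 23.15
ee_pos: [435.6, 14.6, 84.4]
ee_rot: [-180.0, 0.0, 91.5]
force: [-1.9, -1.3, 0.1]
gripper_width: 15.7
gripper_force: 40.0
```

```bash
python3 t.py
```

```text
23.15 [ 4.1000e-01  1.4850e+01  1.1885e+02 -2.0000e-02  4.6310e+01 -1.0300e+00] yaw [-1.7999e+02  2.0000e-02  9.1460e+01] [435.58  14.56  84.38] F [-1.92 -1.34  0.07] T [-0.245  0.272  0.341] e6 0.304 15.70540151080134
```

Call:
{"op": "send_rows", "data": {"deltas": [[[0,0,0],[0,0,0.1]],[[0,0,0],[0,0,0.02]],[[0,0,0],[0,0,0]],[[0,0,0],[0,0,0]]]}}

```text
time_s: 23.55
ee_pos: [435.6, 14.5, 84.4]
ee_rot: [-180.0, 0.0, 88.0]
force: [-2.7, -0.5, -0.5]
gripper_width: 15.2
gripper_force: 40.0
```

```bash
python3 t.py
```

```text
23.55 [ 4.1000e-01  1.4850e+01  1.1885e+02 -3.0000e-02  4.6310e+01  2.4100e+00] yaw [-1.7999e+02  2.0000e-02  8.8020e+01] [435.57  14.5   84.37] F [-2.65 -0.5  -0.52] T [0.113 0.391 0.289] e6 0.305 15.233999600515887
```

Call:
{"op": "send_rows", "data": {"deltas": [[[0,0,0],[0,0,0.1]],[[0,0,0],[0,0,0.02]],[[0,0,0],[0,0,0]],[[0,0,0],[0,0,0]]]}}

```text
time_s: 23.95
ee_pos: [435.5, 14.5, 84.4]
ee_rot: [-180.0, 0.0, 84.6]
force: [-2.9, 1.9, 0.5]
gripper_width: 15.4
gripper_force: 40.0
```

```bash
python3 t.py
python3 - <<'E'
from h import *
im=grab_frame("wrist");c=calibration("wrist");np.savez("w6",**{k:np.array(c[k]) for k in("mtx","R","t")})
cv2.imwrite("pics/w6.png",im[:,:,::-1])
E
```

```text
23.95 [ 4.1000e-01  1.4850e+01  1.1885e+02 -3.0000e-02  4.6310e+01  5.8500e+00] yaw [-1.7999e+02  2.0000e-02  8.4580e+01] [435.53  14.48  84.35] F [-2.9   1.9   0.48] T [0.381 0.567 0.337] e6 0.305 15.372177245047427
```

View pics/w6.png

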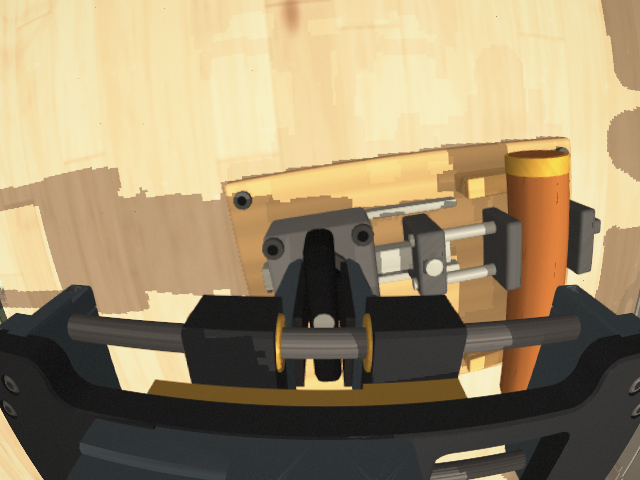

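The bar sits squarely in the fingers at (320,300). The jaw's face (column ~521) is now close to the leg (columns 507–570), which still rests against the fence.

Run:
```python
from h import *
w=np.load("w6.npz")
for px in([521,218],[520,285],[569,205],[594,215]):
    s=least_squares(lambda x:(wproj(w,[[x[0],x[1],71]])-px).ravel(),[545,20]);print(px,tojig(JIG,s.x).round(1))
```

```text
[521, 218] [[-55.6 -21.6]]
[520, 285] [[-16.6 -21.4]]
[569, 205] [[-58.3  10.9]]
[594, 215] [[-49.7  30.7]]
```

Call:
{"op": "send_rows", "data": {"deltas": [[[0,0,0],[0,0,0.1]],[[0,0,0],[0,0,0]],[[0,0,0],[0,0,0]]]}}

```text
time_s: 24.3
ee_pos: [435.5, 14.4, 84.4]
ee_rot: [-180.0, 0.0, 81.7]
force: [-4.0, 3.1, 0.3]
gripper_width: 15.5
gripper_force: 40.0
```

```bash
python3 t.py
```

```text
24.3 [ 4.1000e-01  1.4850e+01  1.1886e+02 -3.0000e-02  4.6310e+01  8.6900e+00] yaw [-1.7999e+02  3.0000e-02  8.1730e+01] [435.52  14.45  84.36] F [-4.04  3.08  0.32] T [0.544 0.667 0.296] e6 0.285 15.528013875352446
```

Call:
{"op": "send_rows", "data": {"deltas": [[[0,0,0],[0,0,0.1]],[[0,0,0],[0,0,0]],[[0,0,0],[0,0,0]]]}}

```text
time_s: 24.6
ee_pos: [435.5, 14.4, 84.4]
ee_rot: [-180.0, 0.0, 78.9]
force: [-3.5, 2.8, 1.5]
gripper_width: 15.4
gripper_force: 40.0
```

```bash
python3 t.py
```

```text
24.6 [ 4.0000e-01  1.4840e+01  1.1886e+02 -3.0000e-02  4.6310e+01  1.1530e+01] yaw [-1.7999e+02  3.0000e-02  7.8900e+01] [435.48  14.44  84.35] F [-3.49  2.77  1.47] T [0.64  0.645 0.257] e6 0.249 15.408146957655468
```

Call:
{"op": "send_rows", "data": {"deltas": [[[0,0,0],[0,0,0.1]],[[0,0,0],[0,0,0]],[[0,0,0],[0,0,0]]]}}

```text
time_s: 24.9
ee_pos: [435.5, 14.5, 84.4]
ee_rot: [-180.0, 0.0, 76.0]
force: [-3.2, 3.1, 0.4]
gripper_width: 15.6
gripper_force: 40.0
```

```bash
python3 t.py
```

```text
24.9 [ 4.1000e-01  1.4840e+01  1.1885e+02 -3.0000e-02  4.6320e+01  1.4390e+01] yaw [-1.7999e+02  3.0000e-02  7.6040e+01] [435.51  14.45  84.38] F [-3.2   3.09  0.41] T [0.615 0.688 0.221] e6 0.251 15.553157718221986
```

Call:
{"op": "send_rows", "data": {"deltas": [[[0,0,0],[0,0,0.1]],[[0,0,0],[0,0,0]],[[0,0,0],[0,0,0]],[[0,0,0],[0,0,0]]]}}

```text
time_s: 25.3
ee_pos: [435.5, 14.5, 84.4]
ee_rot: [-180.0, 0.0, 73.2]
force: [-4.2, 3.0, 1.0]
gripper_width: 15.5
gripper_force: 40.0
```

```bash
python3 t.py
```

```text
25.3 [ 4.1000e-01  1.4850e+01  1.1886e+02 -3.0000e-02  4.6320e+01  1.7250e+01] yaw [-1.7999e+02  3.0000e-02  7.3180e+01] [435.48  14.46  84.35] F [-4.22  3.03  0.95] T [0.603 0.689 0.183] e6 0.267 15.516312873196528
```

Call:
{"op": "send_rows", "data": {"deltas": [[[0,0,0],[0,0,0.1]],[[0,0,0],[0,0,0]],[[0,0,0],[0,0,0]],[[0,0,0],[0,0,0]]]}}

```text
time_s: 25.7
ee_pos: [435.4, 14.5, 84.4]
ee_rot: [-180.0, 0.0, 70.3]
force: [-3.2, 3.1, 0.4]
gripper_width: 15.9
gripper_force: 40.0
```

```bash
python3 t.py
```

```text
25.7 [ 4.1000e-01  1.4850e+01  1.1886e+02 -4.0000e-02  4.6320e+01  2.0100e+01] yaw [-1.7999e+02  3.0000e-02  7.0330e+01] [435.45  14.47  84.35] F [-3.16  3.12  0.35] T [0.645 0.715 0.37 ] e6 0.342 15.911130421176093
```

Call:
{"op": "send_rows", "data": {"deltas": [[[0,0,0],[0,0,0.1]],[[0,0,0],[0,0,0]],[[0,0,0],[0,0,0]],[[0,0,0],[0,0,0]]]}}

```text
time_s: 26.1
ee_pos: [435.4, 14.5, 84.4]
ee_rot: [-180.0, 0.0, 67.5]
force: [-2.9, 3.6, 1.3]
gripper_width: 15.5
gripper_force: 40.0
```

```bash
python3 t.py
```

```text
26.1 [ 4.1000e-01  1.4840e+01  1.1886e+02 -4.0000e-02  4.6320e+01  2.2970e+01] yaw [-1.7999e+02  3.0000e-02  6.7470e+01] [435.43  14.47  84.36] F [-2.9   3.62  1.33] T [0.647 0.703 0.318] e6 0.346 15.535421128240698
```

Call:
{"op": "send_rows", "data": {"deltas": [[[0,0,0],[0,0,0.1]],[[0,0,0],[0,0,0]],[[0,0,0],[0,0,0]],[[0,0,0],[0,0,0]]]}}

```text
time_s: 26.5
ee_pos: [435.4, 14.5, 84.4]
ee_rot: [-180.0, 0.0, 64.6]
force: [-4.4, 3.9, 1.5]
gripper_width: 15.6
gripper_force: 40.0
```

```bash
python3 t.py
```

```text
26.5 [ 4.1000e-01  1.4840e+01  1.1886e+02 -3.0000e-02  4.6320e+01  2.5830e+01] yaw [-1.7999e+02  3.0000e-02  6.4600e+01] [435.41  14.47  84.36] F [-4.38  3.94  1.53] T [0.597 0.68  0.358] e6 0.348 15.648971758086637
```

Touch was at yaw ≈73°: the torque stepped up there and has since risen only slowly, by about 0.07 Nm/rad. The target is a quarter turn further, at yaw ≈ −17°.

Call:
{"op": "send_rows", "data": {"deltas": [[[0,0,0],[0,0,0.2]],[[0,0,0],[0,0,0.2]],[[0,0,0],[0,0,0.2]],[[0,0,0],[0,0,0.2]],[[0,0,0],[0,0,0.2]],[[0,0,0],[0,0,0.2]],[[0,0,0],[0,0,0.2]],[[0,0,0],[0,0,0]],[[0,0,0],[0,0,0]]]}}

```text
time_s: 27.4
ee_pos: [435.2, 14.7, 84.4]
ee_rot: [-180.0, 0.0, 24.5]
force: [-5.2, 4.9, 1.0]
gripper_width: 15.5
gripper_force: 40.0
```

```bash
python3 t.py
```

```text
27.4 [  0.42  14.84 118.87  -0.    46.35  65.94] yaw [-1.7998e+02  5.0000e-02  2.4480e+01] [435.19  14.67  84.35] F [-5.23  4.92  1.02] T [0.915 0.802 0.363] e6 0.35 15.458001026873822
```

Call:
{"op": "send_rows", "data": {"deltas": [[[0,0,0],[0,0,0.2]],[[0,0,0],[0,0,0.2]],[[0,0,0],[0,0,0.2]],[[0,0,0],[0,0,0.2]],[[0,0,0],[0,0,0.2]],[[0,0,0],[0,0,0.2]],[[0,0,0],[0,0,0]],[[0,0,0],[0,0,0]]]}}

```text
time_s: 28.2
ee_pos: [435.2, 14.9, 84.3]
ee_rot: [-180.0, 0.1, -9.9]
force: [-4.7, 4.7, 1.6]
gripper_width: 15.5
gripper_force: 40.0
```

```bash
python3 t.py
```

```text
28.2 [4.3000e-01 1.4840e+01 1.1887e+02 3.0000e-02 4.6350e+01 1.0032e+02] yaw [-1.7999e+02  6.0000e-02 -9.9100e+00] [435.19  14.89  84.33] F [-4.68  4.73  1.64] T [1.1   0.901 0.292] e6 0.362 15.49414618949265
```

Call:
{"op": "send_rows", "data": {"deltas": [[[0,0,0],[0,0,0.1]],[[0,0,0],[0,0,0]],[[0,0,0],[0,0,0]],[[0,0,0],[0,0,0]]]}}

```text
time_s: 28.6
ee_pos: [435.2, 14.9, 84.4]
ee_rot: [-180.0, 0.1, -12.8]
force: [-4.7, 5.4, 1.9]
gripper_width: 15.9
gripper_force: 40.1
```

```bash
python3 t.py
```

```text
28.6 [4.3000e-01 1.4840e+01 1.1887e+02 3.0000e-02 4.6350e+01 1.0317e+02] yaw [-1.7999e+02  6.0000e-02 -1.2760e+01] [435.21  14.91  84.36] F [-4.67  5.42  1.85] T [1.076 0.939 0.44 ] e6 0.411 15.888448443105993
```

Call:
{"op": "send_rows", "data": {"deltas": [[[0,0,0],[0,0,0.1]],[[0,0,0],[0,0,0]],[[0,0,0],[0,0,0]],[[0,0,0],[0,0,0]]]}}

```text
time_s: 29.0
ee_pos: [435.2, 14.9, 84.3]
ee_rot: [-180.0, 0.1, -15.6]
force: [-4.8, 5.0, 0.3]
gripper_width: 15.5
gripper_force: 40.1
```

```bash
python3 t.py
```

```text
29.0 [4.3000e-01 1.4840e+01 1.1887e+02 3.0000e-02 4.6340e+01 1.0604e+02] yaw [-1.7999e+02  6.0000e-02 -1.5630e+01] [435.18  14.91  84.32] F [-4.84  4.97  0.3 ] T [1.113 0.888 0.428] e6 0.415 15.512074247969066
```

Call:
{"op": "send_rows", "data": {"deltas": [[[0,0,0],[0,0,0.06]],[[0,0,0],[0,0,0]],[[0,0,0],[0,0,0]]]}}

```text
time_s: 29.3
ee_pos: [435.2, 15.0, 84.3]
ee_rot: [-180.0, 0.1, -17.3]
force: [-5.3, 6.1, 1.6]
gripper_width: 15.3
gripper_force: 40.1
```

Call:
{"op": "send_rows", "data": {"deltas": [[[0,0,0],[0,0,0]],[[0,0,0],[0,0,0]],[[0,0,0],[0,0,0]],[[0,0,0],[0,0,0]],[[0,0,0],[0,0,0]],[[0,0,0],[0,0,0]],[[0,0,0],[0,0,0]],[[0,0,0],[0,0,0]]], "grip": 0}}

```text
time_s: 30.1
ee_pos: [435.9, 14.2, 84.4]
ee_rot: [180.0, -0.0, -17.4]
force: [0.2, -0.7, -0.6]
gripper_width: 76.6
gripper_force: 0.0
```

Call:
{"op": "send_rows", "data": {"deltas": [[[0,0,-0.04],[0,0,0]],[[0,0,-0.08],[0,0,0]],[[0,0,-0.08],[0,0,0]],[[0,0,-0.08],[0,0,0]],[[0,0,-0.08],[0,0,0]],[[0,0,0],[0,0,0]],[[0,0,0],[0,0,0]]]}}

```text
time_s: 30.8
ee_pos: [435.8, 14.4, 264.9]
ee_rot: [180.0, -0.1, -17.4]
force: [-0.7, -0.2, -0.8]
gripper_width: 91.2
gripper_force: 0.0
```

Call:
{"op": "send_rows", "data": {"deltas": [[[-0.09,0,0],[0,0,0]],[[-0.09,0,0],[0,0,0]],[[0,0,0],[0,0,0]],[[0,0,0],[0,0,0]]]}}

```text
time_s: 31.2
ee_pos: [348.9, 41.4, 263.3]
ee_rot: [179.9, 0.0, -17.4]
force: [1.2, -0.6, 1.3]
gripper_width: 91.4
gripper_force: 0.0
```

```bash
python3 t.py
python3 - <<'E'
from h import *
a=grab_frame("top");b=grab_frame("wrist")
o=np.hstack([cv2.resize(a[150:300,250:400],(480,480),interpolation=cv2.INTER_CUBIC),cv2.resize(b,(320,240)).repeat(2,0)]) 
cv2.imwrite("pics/end.png",o[:,:,::-1])
grab_frame("wrist")
for l in("leg","knob","tape","offcut","driver"):
    t=trace("top",l);print(l,[round(x) for x in t[0]["bbox"]] if t else None)
E
```

```text
31.2 [ 4.9500e+00 -3.8700e+00  1.1083e+02 -7.0000e-02  7.3100e+01  1.1235e+02] yaw [ 1.7991e+02  3.0000e-02 -1.7380e+01] [348.94  41.4  263.3 ] F [ 1.21 -0.59  1.34] T [ 0.059 -0.033  0.056] e6 0.009 91.36240134424908
leg [284, 182, 76, 22]
knob [307, 232, 10, 33]
tape [148, 277, 45, 39]
offcut [422, 271, 50, 41]
driver [473, 215, 14, 43]
```

View pics/end.png

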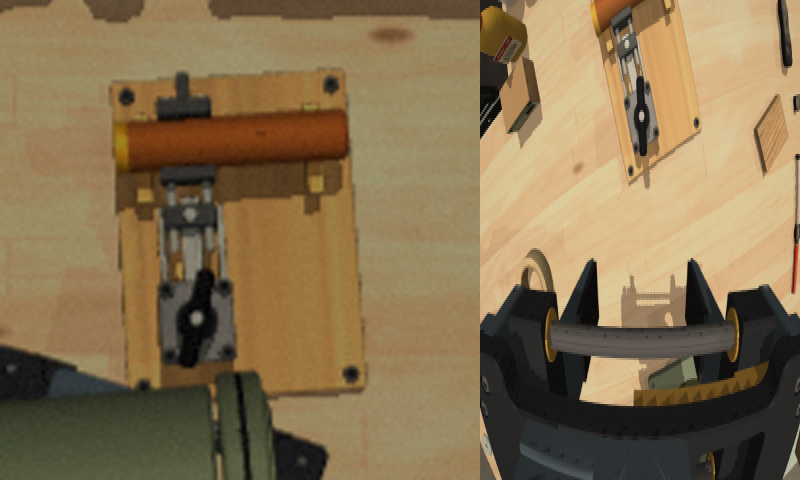

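The final picture shows the leg between fence and jaw on both saddles, the knob turned to about −17°, and the gripper clear of everything. I'm handing in.

```bash
python3 -c "
from workcell import *
print(job_done())"
```

```text
the job is handed in; nothing more can be done
None
```

The leg lies on both saddles against the fence, and the knob was turned about 90° past the touch, which I read from the torque at yaw ≈73° (good to a few degrees). The gripper is clear, nothing else was touched, and I handed the job in at about 31 s; no verdict came back.

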